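Make up two pottery-class kits

TASK

Make up the two kits for the pottery class. In the white tray the blue-lidded jar stands in the middle compartment, with the cork sanding block and the white cup in the two end compartments, one in each, either way round; in the dark wooden tray the red-lidded jar stands in the middle compartment and the wooden-handled stamp in either end one. Everything stands upright and flat on the tray floor, the same way up as it stood on the bench; leave the green-lidded jar, the bowl and the vase where they are.

Things in the scene. Friction and masses are not known exactly. Their poses are not given: they have to be found in the camera images.
- blue_jar_center (a point): Jar with a blue lid and a blue band round its white side, an upright cylinder, 50 mm diameter, 65 mm high in all; the body is straight-sided up to 49 mm, the lid is 46 mm in diameter over the top 13 mm. The point is its centre, half-way up (32.5 mm above its underside); z is up the jar. Loose, about 150 g. It starts standing upright on the bench. Belongs in the white tray.
- red_jar_center (a point): Jar with a red lid and a red band round its white side, an upright cylinder, 50 mm diameter, 65 mm high in all; the body is straight-sided up to 49 mm, the lid is 46 mm in diameter over the top 13 mm. The point is its centre, half-way up (32.5 mm above its underside); z is up the jar. Loose, about 150 g. It starts standing upright on the bench. Belongs in the dark tray.
- green_jar_center (a point): Jar with a green lid and a green band round its white side, an upright cylinder, 50 mm diameter, 65 mm high in all; the body is straight-sided up to 49 mm, the lid is 46 mm in diameter over the top 13 mm. The point is its centre, half-way up (32.5 mm above its underside); z is up the jar. Loose, about 150 g. It starts standing upright on the bench. In neither kit: stays where it is, among the stock.
- cup_center (a point): Small open white ceramic cup without handle, 60 mm high, 49 mm diameter at the foot, 52 mm at the rim, wall 4 mm. The point is its centre, half-way up (30 mm above its underside), z up through its mouth. Loose, about 90 g. It starts standing upright on the bench.
- block_center (a point): Cork sanding block with a thin dark sole underneath: 60 mm (its x) by 40 mm (its y) by 48 mm high, lying on its sole. The point is its centre, half-way up (24 mm above its underside), z up. Loose, about 70 g; it starts at any yaw.
- stamp_center (a point): Clay stamp: a terracotta disc, 48 mm diameter and 16 mm thick, with a straight wooden handle of 28 mm diameter standing on its middle, 64 mm high in all (the handle is straight from 16 to 60 mm above the underside). The point is on its axis, half-way up (32 mm above its underside), z up the handle. Loose, about 90 g. It starts standing on its disc.
- white_tray: Shallow white plastic tray, fixed to the bench, 112 mm (its x) by 256 mm (its y), floor 5 mm thick, rim and dividers 4 mm thick with their top 12 mm above the bench. Two dividers make three equal open compartments in a row along its y axis, each 104 mm (x) by 80 mm (y) inside; their centres lie at y = -84, 0 (the middle one) and +84 mm, x = 0. The origin is the centre of its underside, on the bench; z is up.
- dark_tray: Shallow dark brown wooden tray, fixed to the bench, 112 mm (its x) by 256 mm (its y), floor 5 mm thick, rim and dividers 4 mm thick with their top 12 mm above the bench. Two dividers make three equal open compartments in a row along its y axis, each 104 mm (x) by 80 mm (y) inside; their centres lie at y = -84, 0 (the middle one) and +84 mm, x = 0. The origin is the centre of its underside, on the bench; z is up.
- bowl: White ceramic bowl, 110 mm diameter at the rim, 45 mm high, standing beyond the trays, origin under its centre. Loose; not part of the kits.
- vase: Off-white pottery vase, 110 mm at its widest, 112 mm high, standing to the robot's right, origin under its centre. Loose; not part of the kits.
Things that resemble listed ones, but are neither listed nor needed, are in the scene too. What is shaped like the part that bears red_jar_center but purple or yellow is not meant.

How it is judged:
By the outcome, as a careful person would: the job done as asked, in the order asked, and still so for the second after the job is handed in, with the robot touching nothing.
It also fails if it takes over 104 s, if anything falls off the work surface, if the arm or the gripper's body presses on something with over 40 N, if the wrist force passes 120 N, or if a joint passes its speed limit or range.

ROBOT

A 7-joint arm with a two-finger parallel gripper is mounted at the origin on the work surface. World frame = base frame: x ahead of the robot, y to its left, z up, the work surface at z = 0. Lengths are in m, angles in degrees, forces in N, time in s.
With the tool pointing down it reaches from about 0.425 to 0.925 m from the base axis. Payload 6.8 kg.
Tool frame: the origin (TCP) lies midway between the tips of the shut fingers; the grasp point (between the pads) lies 19 mm behind it; z points along the fingers, y is the line along which they close (so a half turn about z gives the same grasp; the last joint's range is limited). The gripper opens to 88 mm and grips with 3 to 60 N. Pads are 20 mm wide; open, the fingers measure 115 mm over their backs; the gripper's body (75 mm by 178 mm) begins 61 mm behind the grasp point.
Start: joints at [63.65, 27.33, 1.283, 89.118, -0.659, 63.558, -4.761], TCP at [0.233, -0.634, 0.223] pointing down, gripper open.
Joint ranges: [-169.35, 169.35], [-19.33, 120.38], [-80.79, 83.38], [13.8, 139.57], [-78.32, 258.32], [9.67, 109.79], [-169.56, 169.56]. Speed limits (degrees/s): [136.94, 136.94, 180, 180, 180, 180, 180].

INTERFACE

Orientations are given as a 3x3 rotation matrix whose columns are the frame's x, y, z axes.
In Python, from bench import status, vision, workorder gives the robot as it stands. The module is installed in compiled form; this text tells all that it offers.
- The arm moves only by the tool move_arm, never from a script. Its argument "motion" is text: rows parted by semicolons, each of 7 numbers parted by spaces: the shift along the world's x, y, z in m, then the turn, a rotation vector about the world's x, y, z in rad, then the finger opening in m, from 0 to 0.0878. In form: x y z rx ry rz claw; .... A call has 1 to 8 rows; each row is the pose to reach, as a shift and turn from the pose commanded when the call began; what a row does not reach only later rows make up. A row lasts 1/12 s, in which the tool goes at most 41.7 mm and 7.16 degrees, less where a joint would pass 70% of its speed; a pose out of reach is approached as far as the arm can. A call with a gripper value outside its range is refused whole. The fingers move at their own pace and stop on an object; the grip force is fixed at half the most. Time passes only in rows, so rows that repeat a pose let the fingers close. It gives the time, the measured TCP pose, the force, the opening and the grip force at its end, in the units of the state.
- status.observe(): the state, without advancing time (a new reading comes with each control period).
- vision.grab_frame(name): name is "scene" or "side" or "wrist"; returns the picture (480x640x3 uint8, blue, green, red); there is no depth.
- vision.camera_model(name): a dict with "vertical_fov" (degrees; the focal length in pixels is half the picture's height over the tangent of half this angle, whatever the lens; pixels are square), "cx", "cy" (the principal point, pixels), "k1" (the pictures are not rectified: a ray, as slopes to the right and down, at radius r is drawn at 1 + k1 r^2 times it, then the intrinsics apply), "R" (3x3) and "t" (3): a world point X has camera coordinates R X + t. Camera axes: x right, y down, z forward; pixel columns grow to the right and rows downward; lengths in m; the calibration is good to about 2 mm. A picture is of the moment at which its call begins: read the wrist's pose just before it. camera_model takes no time and is no camera call; for the wrist camera it gives the pose at the moment of the call.
- workorder.close_job(): hands the job in; it is judged then, once.
The state is a dict: "time": time; "joints": joint angles; "qd": joint speeds; "effort": joint torques, N m; "tool_pos": TCP position; "eef_rot": TCP orientation; "force": force on the tool from outside, world axes, zero at the start; "torque": the same for the moment, N m; "finger_gap": finger opening in m; "gripper_force": force on a finger pad.
Only numpy, scipy, OpenCV 4.12 (cv2) and the standard library are available. Lean on these libraries where they do the work, as an engineer would, in place of code of your own. Each camera call takes 0.05 s, during which the arm holds its last target. There are 200 camera calls.

## Working session

There is one attempt and no reset: what is moved stays moved. The work goes in short steps, Python scripts to look and compute and a tool call to move; the robot and the scene stay as the last step left them, time stands still between calls to the robot, and variables do not carry over. Pictures are saved under pics/ and viewed, at most 14 in all, crops included, and the job is handed in when it is done.

Besides the shell and the picture viewer there is one more tool, called after "Emit:" by a JSON object that holds its "op" and its "data", one argument or row to a line. move_arm: Moves the arm, as the interface text tells. Its arguments: {"type":"object","properties":{"motion":{"type":"string"}},"required":["motion"]}

```bash
mkdir -p pics
cat > h.py <<'E'
import numpy as np, cv2
from bench import status, vision, workorder
def grab(n,f):
    m=vision.camera_model(n); im=vision.grab_frame(n); cv2.imwrite('pics/'+f,im); np.save(f'pics/{f}.npy',m,allow_pickle=True); return im,m
def load(f): return np.load(f'pics/{f}.npy',allow_pickle=True).item()
def unproj(m,u,v,z):
    f=240/np.tan(np.radians(m['vertical_fov'])/2)
    d=np.array([(u-m['cx'])/f,(v-m['cy'])/f]); s=d.copy()
    for _ in range(30): s=d/(1+m['k1']*(s@s))
    R=np.array(m['R']);t=np.array(m['t']); C=-R.T@t; r=R.T@np.array([*s,1])
    return C+r*(z-C[2])/r[2]
def proj(m,X):
    f=240/np.tan(np.radians(m['vertical_fov'])/2)
    p=np.array(m['R'])@np.array(X)+np.array(m['t']); s=p[:2]/p[2]
    return s*(1+m['k1']*(s@s))*f+[m['cx'],m['cy']]
E
python3 - <<'E'
from h import *
print(status.observe())
for n in ('scene','side'):
    im,m=grab(n,n+'0.png'); print(m)
E
```

```text
{'time': 0.0, 'joints': array([63.65011152, 27.3748308 ,  1.2801249 , 89.17793645, -0.65650728,
       63.5594786 , -4.7611154 ]), 'qd': array([ 0.10786648, -0.03512244, -0.06985064, -0.02290023, -0.04537138,
        0.06503971, -0.01082349]), 'effort': array([-2.64295131e-04, -5.82847667e+01,  1.53461125e+00, -2.72605383e+01,
       -5.43156406e-02,  1.69836549e-02,  1.39957456e-04]), 'tool_pos': array([ 0.23235233, -0.63309658,  0.22169586]), 'eef_rot': array([[ 9.38742507e-01,  3.44618454e-01, -7.91645420e-04],
       [ 3.44619319e-01, -9.38741071e-01,  1.65092949e-03],
       [-1.74209301e-04, -1.82261399e-03, -9.99998324e-01]]), 'force': array([-0.21024972, -0.53003538,  0.09407063]), 'torque': array([-0.02229464, -0.02681312,  0.04262929]), 'gripper_force': 0.0, 'finger_gap': 0.08787842727022116}
{'vertical_fov': 50.82435430477416, 'cx': 310.6154006641366, 'cy': 238.5903553374302, 'k1': -0.012820081482147269, 'R': array([[-0.34136847,  0.93981881,  0.01442839],
       [ 0.69247088,  0.26184539, -0.67225076],
       [-0.63557191, -0.21949397, -0.74018291]]), 't': array([ 0.27175782, -0.2904487 ,  1.64641166])}
{'vertical_fov': 46.76856429423364, 'cx': 310.38864542367736, 'cy': 243.59388417818985, 'k1': 0.03049538598024308, 'R': array([[-0.9263788 , -0.37653857,  0.00640559],
       [-0.26788961,  0.6469298 , -0.71394467],
       [ 0.26468374, -0.66309919, -0.70017282]]), 't': array([0.46301811, 0.23112382, 1.05062503])}
```

View pics/scene0.png

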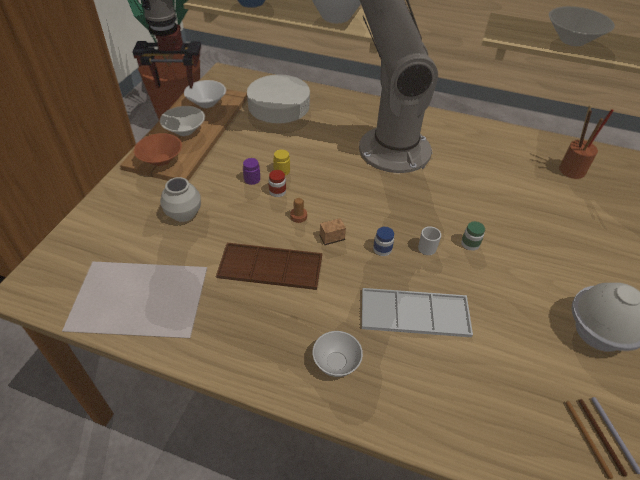

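View pics/side0.png

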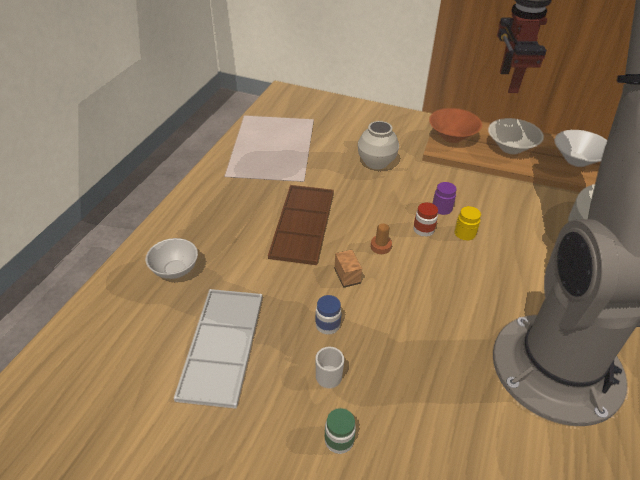

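The scene picture shows, at (x, y) pixels:
- **Jars:** red (277,183), blue (384,241), green (474,236), and the look-alikes purple (251,171) and yellow (282,162).
- **Other items:** cup (429,241), block (333,231), stamp (299,211).
- **Trays:** dark (270,266), white (415,312).
- **Leave alone:** bowl (337,355), vase (181,200).

The side picture shows the same items: red (426,219), blue (328,314), green (340,430), cup (329,367), block (348,268), stamp (381,239). I pick red and blue by lid and band colour, and the small handleless white cup. Next are close crops with a grid.

Run:
```python
from h import *
def crop(f,x0,y0,x1,y1,s,out):
    im=cv2.imread('pics/'+f)[y0:y1,x0:x1]; im=cv2.resize(im,None,fx=s,fy=s,interpolation=cv2.INTER_CUBIC)
    for x in range((x0+19)//20*20,x1,20):
        cv2.line(im,(int((x-x0+.5)*s),0),(int((x-x0+.5)*s),6),(0,0,255),1); cv2.putText(im,str(x),(int((x-x0)*s)-10,16),0,.35,(0,0,255),1)
    for y in range((y0+19)//20*20,y1,20):
        cv2.line(im,(0,int((y-y0+.5)*s)),(6,int((y-y0+.5)*s)),(0,0,255),1); cv2.putText(im,str(y),(8,int((y-y0+.5)*s)+4),0,.35,(0,0,255),1)
    cv2.imwrite('pics/'+out,im)
crop('scene0.png',210,145,495,345,2.8,'c1.png')
crop('side0.png',170,170,490,460,2.05,'c2.png')
```

```text
(no output)
```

View pics/c1.png

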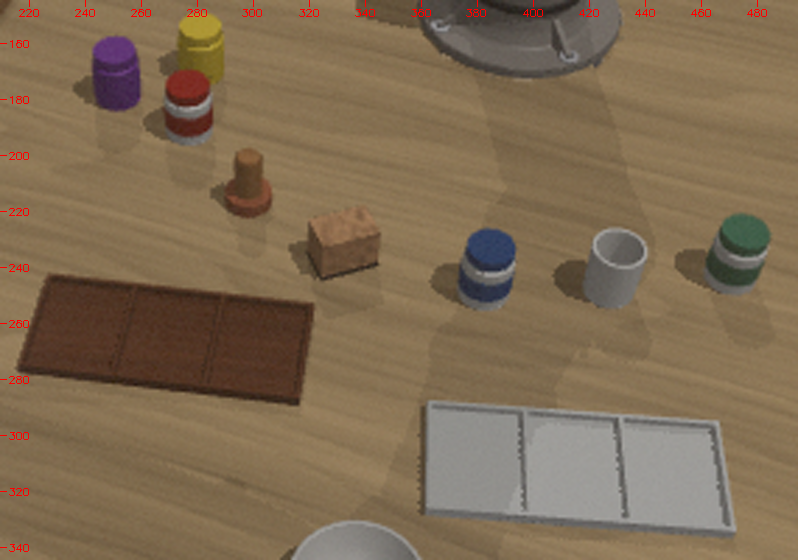

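View pics/c2.png

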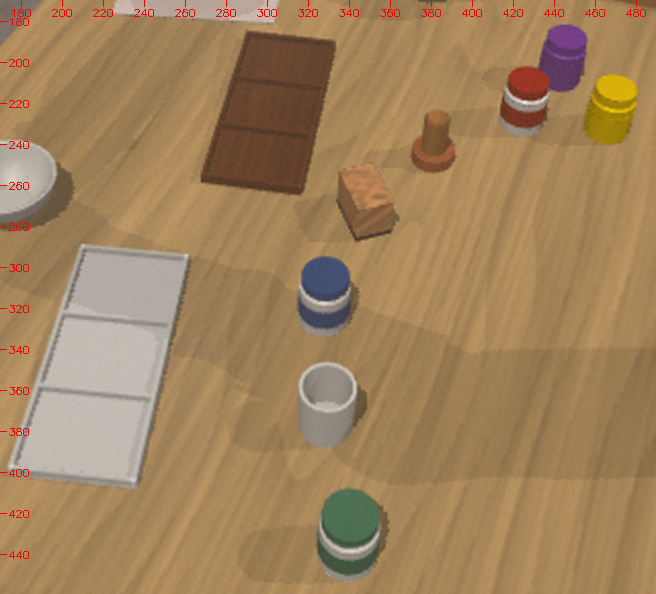

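Run:
```python
from h import *
from scipy.optimize import least_squares
ms={1:load('scene0.png'),2:load('side0.png')}
P1=lambda x,y:np.array([210+x/2.8-.3,145+y/2.8-.3]); P2=lambda x,y:np.array([170+x/2.05-.3,170+y/2.05-.3])
for n,a,b,h in [('red',(187.5,86),(528.5,82),.065),('blue',(491,246),(325,274),.065),('cup',(619,249),(328,383),.060),('stamp',(249.5,158),(436.5,119),.064),('green',(745,233),(351,512),.065)]:
    A=unproj(ms[1],*P1(*a),h);B=unproj(ms[2],*P2(*b),h)
    r=least_squares(lambda X:np.r_[proj(ms[1],X)-P1(*a),proj(ms[2],X)-P2(*b)],A)
    print(n,A[:2].round(4),B[:2].round(4),'tri',r.x.round(4),np.hypot(*A[:2]).round(3))
def rect(n,sx,sy,h,c1,c2,g):
    L=np.array([[1,1],[1,-1],[-1,-1],[-1,1]])*[sx/2,sy/2]
    W=[unproj(ms[1],*P1(*p),h)[:2] for p in c1]; print(n,'s',np.round(W,3).tolist());
    W2=[unproj(ms[2],*P2(*p),h)[:2] for p in c2]; print(n,'d',np.round(W2,3).tolist())
    for Ws in (W,W2,W+W2):
        Ws=np.array(Ws); best=None
        for y0 in np.arange(0,3.14,.3):
            def f(p):
                c,s=np.cos(p[2]),np.sin(p[2]); Q=L@np.array([[c,s],[-s,c]])+p[:2]
                return np.concatenate([np.linalg.norm(Q-w,axis=1).min(keepdims=True) for w in Ws])
            r=least_squares(f,[*Ws.mean(0),y0])
            if best is None or r.cost<best.cost: best=r
        print(n,best.x[:2].round(4),np.degrees(best.x[2]).round(1)%180,'rms',np.sqrt(2*best.cost/len(Ws)).round(4))
rect('white',.112,.256,.012,[(427,401),(718,422),(735,534),(424,514)],[(82,246),(188,256),(136,486),(10,466)],0)
rect('dark',.112,.256,.012,[(49,275),(313,304),(299,404),(18,371)],[(248,32),(335,41),(302,193),(202,181)],0)
rect('block',.06,.04,.048,[(307,218),(361,207),(380,234),(322,248)],[(338,175),(373,163),(395,202),(357,214)],0)
```

```text
red [ 0.3246 -0.2762] [ 0.3218 -0.272 ] tri [ 0.3221 -0.2769  0.0617] 0.426
blue [0.4327 0.0721] [0.4336 0.0724] tri [0.4335 0.0725 0.0654] 0.439
cup [0.3894 0.1842] [0.3893 0.1815] tri [0.3893 0.183  0.0612] 0.431
stamp [ 0.401  -0.1789] [ 0.3992 -0.1755] tri [ 0.3996 -0.179   0.0615] 0.439
green [0.3319 0.2914] [0.3291 0.2901] tri [0.3295 0.2903 0.0641] 0.442
white s [[0.585, 0.059], [0.517, 0.306], [0.627, 0.336], [0.698, 0.089]]
white d [[0.691, 0.091], [0.585, 0.062], [0.514, 0.31], [0.624, 0.334]]
white [0.6071 0.1976] 15.6 rms 0.002
white [0.6033 0.1992] 15.4 rms 0.0024
white [0.6052 0.1984] 15.5 rms 0.0031
dark s [[0.569, -0.319], [0.514, -0.072], [0.628, -0.046], [0.682, -0.294]]
dark d [[0.674, -0.295], [0.568, -0.32], [0.51, -0.064], [0.617, -0.039]]
dark [ 0.5983 -0.1829] 12.4 rms 0.0028
dark [ 0.5922 -0.1794] 12.699999999999989 rms 0.0033
dark [ 0.5952 -0.1811] 12.6 rms 0.0047
block s [[0.443, -0.104], [0.411, -0.06], [0.439, -0.032], [0.475, -0.078]]
block d [[0.473, -0.07], [0.445, -0.101], [0.406, -0.057], [0.436, -0.026]]
block [ 0.4421 -0.0686] 129.1 rms 0.0025
block [ 0.4398 -0.0636] 132.4 rms 0.0023
block [ 0.441  -0.0661] 130.8 rms 0.0038
```

Both cameras agree within a few mm. The triangulated top heights (62–65 mm) match the stated sizes, and the tray side lengths fit to 2–5 mm. Candidates for red (scene pixels) are red (277,175), purple (251,164) and yellow (282,155), and the crop confirms the red lid and band. Blue is (385,232) against green (476,228). The cup is the small white one at (431,233). Moving towards the blue jar.

Emit:
{"op": "move_arm", "data": {
  "motion": "0.24 0.33 0.02 0 0 0.95 0.0878; 0.24 0.33 0.02 0 0 0.95 0.0878; 0.24 0.33 0.02 0 0 0.95 0.0878; 0.24 0.33 0.02 0 0 0.95 0.0878; 0.24 0.33 0.02 0 0 0.95 0.0878; 0.24 0.33 0.02 0 0 0.95 0.0878; 0.24 0.33 0.02 0 0 0.95 0.0878; 0.24 0.33 0.02 0 0 0.95 0.0878"
}}

```text
time: 0.77
tool_pos: [0.429, -0.3625, 0.2389]
eef_rot: [[0.26, 0.966, -0.0], [0.966, -0.26, 0.0], [-0.0, -0.0, -1.0]]
force: [0.1, 0.2, 0.1]
finger_gap: 0.0874
gripper_force: 0.0
```

Emit:
{"op": "move_arm", "data": {
  "motion": "0.015 0.4345 -0.05 0 0 0.44 0.0878; 0.015 0.4345 -0.05 0 0 0.44 0.0878; 0.015 0.4345 -0.05 0 0 0.44 0.0878; 0.015 0.4345 -0.05 0 0 0.44 0.0878; 0.015 0.4345 -0.05 0 0 0.44 0.0878; 0.015 0.4345 -0.05 0 0 0.44 0.0878; 0.015 0.4345 -0.05 0 0 0.44 0.0878; 0.015 0.4345 -0.05 0 0 0.44 0.0878"
}}

```text
time: 1.43
tool_pos: [0.4392, -0.0317, 0.2007]
eef_rot: [[-0.17, 0.985, 0.0], [0.985, 0.17, -0.0], [-0.0, -0.0, -1.0]]
force: [0.9, -0.2, 0.0]
finger_gap: 0.0879
gripper_force: 0.0
```

Run:
```python
from h import *
s=status.observe(); im,m=grab('wrist','w1.png'); print(s['tool_pos'],s['joints'].round(1))
for n,X in dict(blue=(.4335,.0725,.065),cup=(.389,.183,.06),block=(.441,-.066,.048)).items(): print(n,proj(m,X).round(0))
```

```text
[ 0.43921247 -0.03174626  0.2006683 ] [ 27.1   9.2 -33.8 119.3   6.4  53.2  -0.3]
blue [333.  99.]
cup [297. -83.]
block [312. 268.]
```

View pics/w1.png

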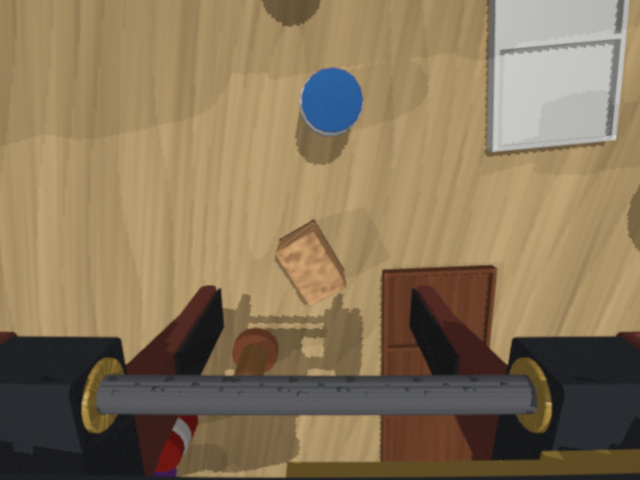

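The blue lid is at (331,101) against a predicted (333,99). The block top's centre is near (311,268), as predicted. The white tray's corner is at (490,153)/(616,138) and the dark tray's is at (384,270)/(494,267).

Run:
```python
from h import *
m=load('w1.png'); U=lambda u,v,z:unproj(m,u,v,z)[:2].round(4)
print('blue',U(331.5,101,.065))
c=[U(*p,.048) for p in [(277,260),(313,232),(345,283),(310,304)]]
print('block',np.round(c,3).tolist(),np.mean(c,0), [np.degrees(np.arctan2(*(c[i]-c[j])[::-1])).round(1) for i,j in [(3,0),(2,1)]])
print('white',U(490,153,.012),U(616,138,.012),'dark',U(384,270,.012),U(494,267,.012))
for n,(cx,cy),a in [('white',(.605,.198),15.5),('dark',(.595,-.181),12.5)]:
    for s in [(-1,-1),(1,-1),(-1,1),(1,1)]:
        t=np.radians(a); R=np.array([[np.cos(t),-np.sin(t)],[np.sin(t),np.cos(t)]]); print(n,s,(R@[.056*s[0],.128*s[1]]+[cx,cy]).round(4))
```

```text
blue [0.4328 0.0709]
block [[0.41, -0.064], [0.437, -0.034], [0.472, -0.075], [0.445, -0.1]] [ 0.441   -0.06805] [np.float64(-46.0), np.float64(-49.0)]
white [0.5831 0.0571] [0.6929 0.0903] dark [ 0.5128 -0.0685] [ 0.6191 -0.0472]
white (-1, -1) [0.5852 0.0597]
white (1, -1) [0.6932 0.0896]
white (-1, 1) [0.5168 0.3064]
white (1, 1) [0.6248 0.3363]
dark (-1, -1) [ 0.568  -0.3181]
dark (1, -1) [ 0.6774 -0.2938]
dark (-1, 1) [ 0.5126 -0.0682]
dark (1, 1) [ 0.622  -0.0439]
```

Emit:
{"op": "move_arm", "data": {
  "motion": "-0.006 0.0402 -0.02 0 0 0 0.0878; -0.006 0.08 -0.04 0 0 0 0.0878; -0.006 0.1035 -0.06 0 0 0 0.0878; -0.006 0.1035 -0.09 0 0 0 0.0878; -0.006 0.1035 -0.12 0 0 0 0.0878; -0.006 0.1035 -0.15 0 0 0 0.0878; -0.006 0.1035 -0.17 0 0 0 0.0878; -0.006 0.1035 -0.18 0 0 0 0.0878"
}}

```text
time: 2.15
tool_pos: [0.4321, 0.0695, 0.0184]
eef_rot: [[-0.171, 0.985, -0.004], [0.985, 0.171, -0.001], [0.0, -0.004, -1.0]]
force: [-0.1, -0.6, -0.4]
finger_gap: 0.0883
gripper_force: 0.0
```

Emit:
{"op": "move_arm", "data": {
  "motion": "0 0 0 0 0 0 0.03; 0 0 0 0 0 0 0.03; 0 0 0 0 0 0 0.03; 0 0 0 0 0 0 0.03; 0 0 0 0 0 0 0.03; 0 0 0 0 0 0 0.03; 0 0 0 0 0 0 0.03; 0 0 0 0 0 0 0.03"
}}

```text
time: 2.82
tool_pos: [0.4342, 0.0698, 0.0216]
eef_rot: [[-0.17, 0.985, 0.001], [0.985, 0.17, -0.0], [-0.001, 0.001, -1.0]]
force: [-1.6, -0.2, 8.8]
finger_gap: 0.0493
gripper_force: 30.0
```

Emit:
{"op": "move_arm", "data": {
  "motion": "0 0 0.02 0 0 0 0.03; 0 0 0.05 0 0 0 0.03; 0 0 0.08 0 0 0 0.03; 0.029 0.021 0.09 0 0 0.02 0.03; 0.057 0.043 0.09 0 0 0.04 0.03; 0.086 0.064 0.09 0 0 0.06 0.03; 0.114 0.085 0.09 0 0 0.08 0.03; 0.143 0.107 0.09 0 0 0.1 0.03"
}}

```text
time: 3.48
tool_pos: [0.5778, 0.1772, 0.1109]
eef_rot: [[-0.268, 0.963, -0.0], [0.963, 0.268, -0.001], [-0.001, -0.0, -1.0]]
force: [0.8, 0.4, -1.8]
finger_gap: 0.0497
gripper_force: 30.0
```

Emit:
{"op": "move_arm", "data": {
  "motion": "0.02 0.016 0 0 0 0 0.03; 0.028 0.021 0 0 0 0 0.03; 0.028 0.021 0 0 0 0 0.03; 0.028 0.021 0 0 0 0 0.03"
}}

```text
time: 3.82
tool_pos: [0.6038, 0.1973, 0.1102]
eef_rot: [[-0.268, 0.964, -0.002], [0.964, 0.268, -0.001], [-0.0, -0.002, -1.0]]
force: [-0.4, -0.8, -2.4]
finger_gap: 0.0495
gripper_force: 30.0
```

Emit:
{"op": "move_arm", "data": {
  "motion": "0.001 0 -0.03 0 0 0 0.03; 0.001 0 -0.055 0 0 0 0.03; 0.001 0 -0.07 0 0 0 0.03; 0.001 0 -0.078 0 0 0 0.03; 0.001 0 -0.082 0 0 0 0.03; 0.001 0 -0.083 0 0 0 0.03; 0.001 0 -0.083 0 0 0 0.03"
}}

```text
time: 4.4
tool_pos: [0.6063, 0.1982, 0.0288]
eef_rot: [[-0.268, 0.964, 0.001], [0.964, 0.268, 0.0], [0.0, 0.001, -1.0]]
force: [0.2, 0.2, -2.3]
finger_gap: 0.0494
gripper_force: 30.0
```

Emit:
{"op": "move_arm", "data": {
  "motion": "0 0 -0.001 0 0 0 0.03; 0 0 -0.002 0 0 0 0.03; 0 0 -0.002 0 0 0 0.03"
}}

```text
time: 4.65
tool_pos: [0.6065, 0.1983, 0.0267]
eef_rot: [[-0.268, 0.964, 0.002], [0.964, 0.268, 0.001], [0.0, 0.002, -1.0]]
force: [-0.0, 0.6, -0.8]
finger_gap: 0.0494
gripper_force: 30.0
```

Emit:
{"op": "move_arm", "data": {
  "motion": "0 0 -0.0005 0 0 0 0.06; 0 0 -0.0005 0 0 0 0.0878; 0 0 -0.0005 0 0 0 0.0878; 0 0 -0.0005 0 0 0 0.0878; 0 0 -0.0005 0 0 0 0.0878; 0 0 0.01 0 0 0 0.0878; 0 0 0.04 0 0 0 0.0878; 0 0 0.08 0 0 0 0.0878"
}}

```text
time: 5.32
tool_pos: [0.6037, 0.1971, 0.1045]
eef_rot: [[-0.268, 0.963, -0.006], [0.963, 0.268, -0.002], [-0.0, -0.006, -1.0]]
force: [0.4, -0.6, 0.1]
finger_gap: 0.0877
gripper_force: 0.0
```

Emit:
{"op": "move_arm", "data": {
  "motion": "-0.166 -0.265 0.06 0 0 0.45 0.0878; -0.166 -0.265 0.06 0 0 0.45 0.0878; -0.166 -0.265 0.06 0 0 0.45 0.0878; -0.166 -0.265 0.06 0 0 0.45 0.0878; -0.166 -0.265 0.06 0 0 0.45 0.0878; -0.166 -0.265 0.06 0 0 0.45 0.0878; -0.166 -0.265 0.06 0 0 0.45 0.0878; -0.166 -0.265 0.06 0 0 0.45 0.0878"
}}

```text
time: 5.98
tool_pos: [0.4375, -0.0702, 0.1668]
eef_rot: [[-0.658, 0.753, -0.001], [0.753, 0.658, -0.002], [-0.001, -0.002, -1.0]]
force: [-0.5, 0.9, -0.5]
finger_gap: 0.0877
gripper_force: 0.0
```

Emit:
{"op": "move_arm", "data": {
  "motion": "0.003 0.003 -0.04 0 0 0.015 0.0878; 0.003 0.003 -0.08 0 0 0.015 0.0878; 0.003 0.003 -0.115 0 0 0.015 0.0878; 0.003 0.003 -0.14 0 0 0.015 0.0878; 0.003 0.003 -0.15 0 0 0.015 0.0878; 0.003 0.003 -0.15 0 0 0.015 0.0878"
}}

```text
time: 6.48
tool_pos: [0.4417, -0.0636, 0.0147]
eef_rot: [[-0.672, 0.741, -0.003], [0.741, 0.672, 0.0], [0.003, -0.002, -1.0]]
force: [-0.0, -0.8, -0.2]
finger_gap: 0.0876
gripper_force: 0.0
```

Emit:
{"op": "move_arm", "data": {
  "motion": "0 0 0 0 0 0 0.02; 0 0 0 0 0 0 0.02; 0 0 0 0 0 0 0.02; 0 0 0 0 0 0 0.02; 0 0 0 0 0 0 0.02; 0 0 0 0 0 0 0.02; 0 0 0 0 0 0 0.02; 0 0 0 0 0 0 0.02"
}}

```text
time: 7.15
tool_pos: [0.4427, -0.0643, 0.016]
eef_rot: [[-0.671, 0.741, -0.0], [0.741, 0.671, -0.0], [-0.0, -0.0, -1.0]]
force: [-1.2, -0.7, 5.4]
finger_gap: 0.0401
gripper_force: 29.9
```

Emit:
{"op": "move_arm", "data": {
  "motion": "0 0 0.02 0 0 0 0.02; 0 0 0.05 0 0 0 0.02; 0 0 0.08 0 0 0 0.02; 0.025 0.025 0.09 0 0 -0.08 0.02; 0.05 0.05 0.09 0 0 -0.16 0.02; 0.075 0.075 0.09 0 0 -0.24 0.02; 0.1 0.1 0.09 0 0 -0.32 0.02; 0.125 0.125 0.09 0 0 -0.4 0.02"
}}

```text
time: 7.82
tool_pos: [0.5687, 0.062, 0.1057]
eef_rot: [[-0.325, 0.946, -0.0], [0.946, 0.325, -0.0], [-0.0, -0.0, -1.0]]
force: [0.7, 0.6, -0.5]
finger_gap: 0.0398
gripper_force: 29.9
```

Emit:
{"op": "move_arm", "data": {
  "motion": "0.025 0.025 0 0 0 -0.06 0.02; 0.045 0.045 0 0 0 -0.06 0.02; 0.06 0.056 0 0 0 -0.06 0.02; 0.06 0.056 0 0 0 -0.06 0.02; 0.06 0.056 0 0 0 -0.06 0.02"
}}

```text
time: 8.23
tool_pos: [0.6276, 0.1179, 0.1052]
eef_rot: [[-0.274, 0.962, -0.001], [0.962, 0.274, 0.0], [0.001, -0.001, -1.0]]
force: [-0.1, 0.9, 0.1]
finger_gap: 0.0397
gripper_force: 29.9
```

Run:
```python
from h import *
im,m=grab('wrist','w2.png'); s=status.observe(); print(s['tool_pos'],s['force'])
```

```text
[0.62704621 0.11666353 0.10516949] [ 0.55758787 -0.13856199 -0.57554023]
```

View pics/w2.png

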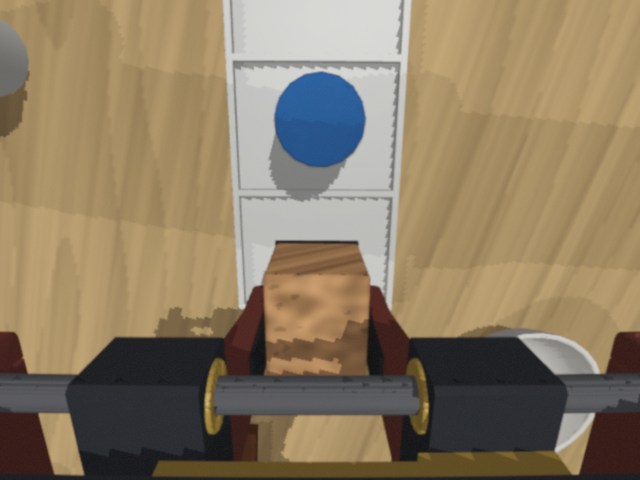

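The blue jar stands in the middle compartment, with its lid at (320,119) and the compartment at about (235–402, 65–190). The held block is over the end compartment, clear of the divider at row 195. Lowering.

Emit:
{"op": "move_arm", "data": {
  "motion": "0 -0.001 -0.03 0 0 0 0.02; 0 -0.001 -0.055 0 0 0 0.02; 0 -0.001 -0.07 0 0 0 0.02; 0 -0.001 -0.078 0 0 0 0.02; 0 -0.001 -0.082 0 0 0 0.02; 0 -0.001 -0.0835 0 0 0 0.02; 0 -0.001 -0.0835 0 0 0 0.02; 0 -0.001 -0.0835 0 0 0 0.02"
}}

```text
time: 8.95
tool_pos: [0.6287, 0.1163, 0.0236]
eef_rot: [[-0.272, 0.962, 0.002], [0.962, 0.272, 0.0], [-0.0, 0.002, -1.0]]
force: [0.3, 0.1, -0.6]
finger_gap: 0.0395
gripper_force: 29.9
```

Emit:
{"op": "move_arm", "data": {
  "motion": "0 0 -0.001 0 0 0 0.02; 0 0 -0.002 0 0 0 0.02; 0 0 -0.002 0 0 0 0.02"
}}

```text
time: 9.2
tool_pos: [0.6285, 0.1162, 0.0211]
eef_rot: [[-0.272, 0.962, 0.001], [0.962, 0.272, 0.0], [-0.0, 0.001, -1.0]]
force: [-0.3, -0.5, 2.0]
finger_gap: 0.0397
gripper_force: 29.9
```

Emit:
{"op": "move_arm", "data": {
  "motion": "0 0 0 0 0 0 0.06; 0 0 0 0 0 0 0.0878; 0 0 0 0 0 0 0.0878; 0 0 0 0 0 0 0.0878; 0 0 0 0 0 0 0.0878; 0 0 0.01 0 0 0 0.0878; 0 0 0.04 0 0 0 0.0878; 0 0 0.08 0 0 0 0.0878"
}}

```text
time: 9.87
tool_pos: [0.6255, 0.1153, 0.0989]
eef_rot: [[-0.273, 0.962, -0.006], [0.962, 0.273, -0.001], [0.001, -0.006, -1.0]]
force: [1.5, -1.1, 0.6]
finger_gap: 0.0867
gripper_force: 0.0
```

Emit:
{"op": "move_arm", "data": {
  "motion": "-0.237 0.067 0.05 0 0 0.16 0.0878; -0.237 0.067 0.05 0 0 0.16 0.0878; -0.237 0.067 0.05 0 0 0.16 0.0878; -0.237 0.067 0.05 0 0 0.16 0.0878; -0.237 0.067 0.05 0 0 0.16 0.0878; -0.237 0.067 0.05 0 0 0.16 0.0878; -0.237 0.067 0.05 0 0 0.16 0.0878; -0.237 0.067 0.05 0 0 0.16 0.0878"
}}

```text
time: 10.53
tool_pos: [0.3897, 0.1836, 0.1516]
eef_rot: [[-0.426, 0.905, 0.003], [0.905, 0.426, -0.001], [-0.002, 0.002, -1.0]]
force: [-0.2, -0.2, -0.4]
finger_gap: 0.0871
gripper_force: 0.0
```

Emit:
{"op": "move_arm", "data": {
  "motion": "0 0 -0.035 0 0 0 0.0878; 0 0 -0.07 0 0 0 0.0878; 0 0 -0.1 0 0 0 0.0878; 0 0 -0.12 0 0 0 0.0878; 0 0 -0.13 0 0 0 0.0878; 0 0 -0.133 0 0 0 0.0878; 0 0 -0.133 0 0 0 0.0878"
}}

```text
time: 11.12
tool_pos: [0.3914, 0.1831, 0.0172]
eef_rot: [[-0.422, 0.907, -0.001], [0.907, 0.422, -0.0], [0.0, -0.0, -1.0]]
force: [-1.1, 0.1, 0.2]
finger_gap: 0.0878
gripper_force: 0.0
```

Emit:
{"op": "move_arm", "data": {
  "motion": "0 0 0 0 0 0 0.03; 0 0 0 0 0 0 0.03; 0 0 0 0 0 0 0.03; 0 0 0 0 0 0 0.03; 0 0 0 0 0 0 0.03; 0 0 0 0 0 0 0.03; 0 0 0 0 0 0 0.03; 0 0 0 0 0 0 0.03"
}}

```text
time: 11.78
tool_pos: [0.3908, 0.1828, 0.0176]
eef_rot: [[-0.422, 0.906, 0.0], [0.906, 0.422, -0.001], [-0.001, -0.0, -1.0]]
force: [-2.4, -1.0, 6.8]
finger_gap: 0.0514
gripper_force: 30.0
```

Emit:
{"op": "move_arm", "data": {
  "motion": "0 0 0.02 0 0 0 0.03; 0 0 0.05 0 0 0 0.03; 0 0 0.08 0 0 0 0.03; 0.033 0.016 0.09 0 0 -0.03 0.03; 0.066 0.033 0.09 0 0 -0.06 0.03; 0.1 0.05 0.09 0 0 -0.09 0.03; 0.133 0.067 0.09 0 0 -0.12 0.03; 0.16 0.08 0.09 0 0 -0.15 0.03"
}}

```text
time: 12.45
tool_pos: [0.5532, 0.264, 0.1073]
eef_rot: [[-0.28, 0.96, 0.001], [0.96, 0.28, 0.001], [0.0, 0.001, -1.0]]
force: [0.5, -0.0, -0.1]
finger_gap: 0.052
gripper_force: 30.0
```

Emit:
{"op": "move_arm", "data": {
  "motion": "0.02 0.01 0 0 0 0 0.03; 0.032 0.016 0 0 0 0 0.03; 0.032 0.016 -0.03 0 0 0 0.03; 0.032 0.016 -0.055 0 0 0 0.03; 0.032 0.016 -0.07 0 0 0 0.03; 0.032 0.016 -0.08 0 0 0 0.03; 0.032 0.016 -0.083 0 0 0 0.03; 0.032 0.016 -0.083 0 0 0 0.03"
}}

```text
time: 13.12
tool_pos: [0.5824, 0.279, 0.0242]
eef_rot: [[-0.282, 0.959, -0.001], [0.959, 0.282, -0.0], [-0.0, -0.001, -1.0]]
force: [-0.6, 0.7, -0.8]
finger_gap: 0.0518
gripper_force: 30.0
```

Emit:
{"op": "move_arm", "data": {
  "motion": "0 0 -0.001 0 0 0 0.03; 0 0 -0.0018 0 0 0 0.03; 0 0 -0.0018 0 0 0 0.03"
}}

```text
time: 13.37
tool_pos: [0.5835, 0.2793, 0.0235]
eef_rot: [[-0.282, 0.959, 0.002], [0.959, 0.282, 0.001], [0.0, 0.002, -1.0]]
force: [-1.0, 0.1, -2.1]
finger_gap: 0.0514
gripper_force: 30.0
```

Emit:
{"op": "move_arm", "data": {
  "motion": "0 0 0 0 0 0 0.06; 0 0 0 0 0 0 0.0878; 0 0 0 0 0 0 0.0878; 0 0 0 0 0 0 0.0878; 0 0 0 0 0 0 0.0878; 0 0 0.01 0 0 0 0.0878; 0 0 0.04 0 0 0 0.0878; 0 0 0.08 0 0 0 0.0878"
}}

```text
time: 14.03
tool_pos: [0.5808, 0.2777, 0.1011]
eef_rot: [[-0.283, 0.959, -0.005], [0.959, 0.283, -0.003], [-0.001, -0.006, -1.0]]
force: [1.5, 0.4, 0.3]
finger_gap: 0.0877
gripper_force: 0.0
```

Emit:
{"op": "move_arm", "data": {
  "motion": "-0.1 -0.31 0.1 0 0 -0.5 0.0878; -0.1 -0.31 0.1 0 0 -0.5 0.0878; -0.1 -0.31 0.1 0 0 -0.5 0.0878; -0.1 -0.31 0.1 0 0 -0.5 0.0878; -0.1 -0.31 0.1 0 0 -0.5 0.0878; -0.1 -0.31 0.1 0 0 -0.5 0.0878; -0.1 -0.31 0.1 0 0 -0.5 0.0878; -0.1 -0.31 0.1 0 0 -0.5 0.0878"
}}

```text
time: 14.7
tool_pos: [0.4841, -0.0256, 0.2018]
eef_rot: [[0.212, 0.977, 0.001], [0.977, -0.212, -0.0], [-0.0, 0.001, -1.0]]
force: [0.7, -0.3, 0.0]
finger_gap: 0.0878
gripper_force: 0.0
```

Run:
```python
from h import *
from scipy.optimize import least_squares
ms={1:load('scene0.png'),2:load('side0.png')}
P1=lambda x,y:np.array([210+x/2.8-.3,145+y/2.8-.3]); P2=lambda x,y:np.array([170+x/2.05-.3,170+y/2.05-.3])
for n,a,b in [('purple',(116,53),(567,39)),('yellow',(201,30),(615,89)),('red',(187.5,86),(528.5,82))]:
    A=unproj(ms[1],*P1(*a),.065);B=unproj(ms[2],*P2(*b),.065); print(n,A.round(3),B.round(3))
im,m=grab('scene','s2.png'); im2,_=grab('side','d2.png')
cv2.imwrite('pics/c3.png',np.hstack([cv2.resize(im[270:350,340:490],None,fx=2.6,fy=2.6),cv2.resize(im2[270:350,150:300],None,fx=2.6,fy=2.6)]))
print(status.observe()['tool_pos'])
```

```text
purple [ 0.302 -0.367  0.065] [ 0.299 -0.364  0.065]
yellow [ 0.235 -0.298  0.065] [ 0.231 -0.297  0.065]
red [ 0.325 -0.276  0.065] [ 0.322 -0.272  0.065]
[ 0.48415507 -0.03117859  0.20248792]
```

View pics/c3.png

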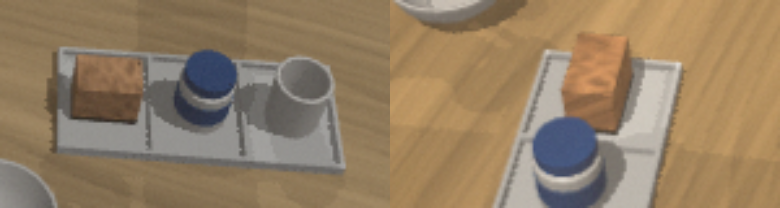

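The crop shows the white kit done: block, blue jar and cup each upright in their own compartment. Next is the red jar at about (0.3235, -0.274). Yellow and purple are both about 93 mm from it, so a radial grasp clears them.

Emit:
{"op": "move_arm", "data": {
  "motion": "-0.12 -0.24 -0.04 0 0 -0.49 0.0878; -0.12 -0.24 -0.04 0 0 -0.49 0.0878; -0.12 -0.24 -0.04 0 0 -0.49 0.0878; -0.12 -0.24 -0.04 0 0 -0.49 0.0878; -0.12 -0.24 -0.04 0 0 -0.49 0.0878; -0.12 -0.24 -0.04 0 0 -0.49 0.0878; -0.12 -0.24 -0.04 0 0 -0.49 0.0878; -0.12 -0.24 -0.04 0 0 -0.49 0.0878"
}}

```text
time: 15.47
tool_pos: [0.3624, -0.2679, 0.1601]
eef_rot: [[0.653, 0.758, -0.001], [0.758, -0.653, -0.001], [-0.002, -0.001, -1.0]]
force: [0.0, 1.1, -0.6]
finger_gap: 0.0879
gripper_force: 0.0
```

Run:
```python
from h import *
s=status.observe(); im,m=grab('wrist','w3.png'); print(s['tool_pos'],s['joints'].round(1))
print(proj(m,(.3235,-.274,.065)),proj(m,(.4,-.178,.064)))
```

```text
[ 0.36240449 -0.26788726  0.16010117] [ 43.9  11.8 -17.2 121.4   4.8  47.5 -17. ]
[282.01291994 288.72852462] [270.12845156 110.70869322]
```

View pics/w3.png

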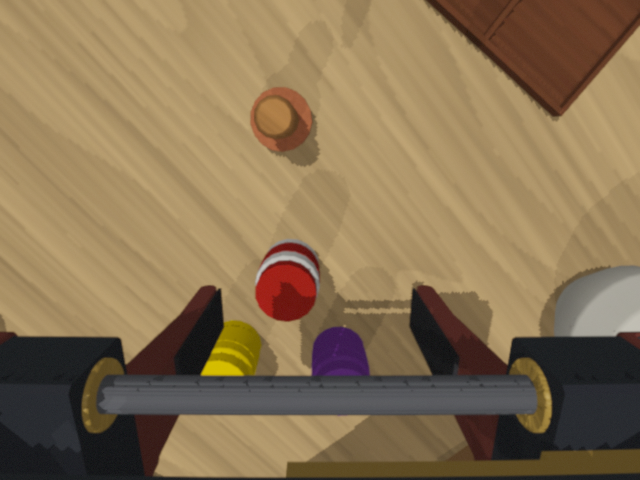

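The red lid's centre is at (286,289), between yellow (235,345) and purple (340,350). The stamp handle's top is at (276,117), and a dark tray corner is at (558,115).

Run:
```python
from h import *
m=load('w3.png'); U=lambda u,v,z:unproj(m,u,v,z)[:2].round(4)
print(U(286,289,.065),U(276,117,.064),U(558,115,.012))
```

```text
[ 0.3256 -0.2761] [ 0.4003 -0.1833] [ 0.566  -0.3197]
```

Emit:
{"op": "move_arm", "data": {
  "motion": "-0.02 -0.004 -0.02 0 0 0 0.0878; -0.0375 -0.007 -0.04 0 0 0 0.0878; -0.0375 -0.007 -0.05 0 0 0 0.0878; -0.0375 -0.007 -0.08 0 0 0 0.0878; -0.0375 -0.007 -0.11 0 0 0 0.0878; -0.0375 -0.007 -0.13 0 0 0 0.0878; -0.0375 -0.007 -0.138 0 0 0 0.0878; -0.0375 -0.007 -0.138 0 0 0 0.0878"
}}

```text
time: 16.18
tool_pos: [0.3282, -0.2695, 0.0213]
eef_rot: [[0.645, 0.764, -0.002], [0.764, -0.645, 0.002], [0.001, -0.003, -1.0]]
force: [0.1, 0.2, 0.7]
finger_gap: 0.0875
gripper_force: 0.0
```

Emit:
{"op": "move_arm", "data": {
  "motion": "0 0 0 0 0 0 0.03; 0 0 0 0 0 0 0.03; 0 0 0 0 0 0 0.03; 0 0 0 0 0 0 0.03; 0 0 0 0 0 0 0.03; 0 0 0 0 0 0 0.03; 0 0 0 0 0 0 0.03; 0 0 0 0 0 0 0.03"
}}

```text
time: 16.85
tool_pos: [0.3279, -0.2716, 0.0229]
eef_rot: [[0.647, 0.762, 0.001], [0.762, -0.647, -0.001], [-0.0, 0.001, -1.0]]
force: [-0.5, 0.5, 6.7]
finger_gap: 0.0491
gripper_force: 30.0
```

Emit:
{"op": "move_arm", "data": {
  "motion": "0 0 0.02 0 0 0 0.03; 0 0 0.05 0 0 0 0.03; 0 0 0.09 0 0 0 0.03; 0.036 0.012 0.1 0 0 0.11 0.03; 0.071 0.024 0.1 0 0 0.22 0.03; 0.107 0.036 0.1 0 0 0.33 0.03; 0.143 0.048 0.1 0 0 0.44 0.03; 0.18 0.061 0.1 0 0 0.55 0.03"
}}

```text
time: 17.52
tool_pos: [0.5083, -0.2098, 0.1223]
eef_rot: [[0.149, 0.989, -0.001], [0.989, -0.149, -0.0], [-0.0, -0.001, -1.0]]
force: [-0.5, -0.2, -1.9]
finger_gap: 0.0493
gripper_force: 30.0
```

Emit:
{"op": "move_arm", "data": {
  "motion": "0.036 0.012 0 0 0 0.11 0.03; 0.07 0.024 0 0 0 0.22 0.03; 0.087 0.03 0 0 0 0.3 0.03; 0.087 0.03 0 0 0 0.3 0.03; 0.087 0.03 0 0 0 0.3 0.03"
}}

```text
time: 17.93
tool_pos: [0.5944, -0.1793, 0.1214]
eef_rot: [[-0.146, 0.989, -0.002], [0.989, 0.146, 0.001], [0.001, -0.001, -1.0]]
force: [-0.9, 0.2, -2.3]
finger_gap: 0.0491
gripper_force: 30.0
```

Emit:
{"op": "move_arm", "data": {
  "motion": "0.001 -0.001 -0.03 0 0 0 0.03; 0.001 -0.001 -0.06 0 0 0 0.03; 0.001 -0.001 -0.08 0 0 0 0.03; 0.001 -0.001 -0.088 0 0 0 0.03; 0.001 -0.001 -0.092 0 0 0 0.03; 0.001 -0.001 -0.0935 0 0 0 0.03; 0.001 -0.001 -0.0945 0 0 0 0.03; 0.001 -0.001 -0.0945 0 0 0 0.03"
}}

```text
time: 18.6
tool_pos: [0.5962, -0.1816, 0.0292]
eef_rot: [[-0.145, 0.989, 0.002], [0.989, 0.145, -0.001], [-0.001, 0.002, -1.0]]
force: [0.3, 0.1, -2.0]
finger_gap: 0.0496
gripper_force: 30.0
```

Emit:
{"op": "move_arm", "data": {
  "motion": "0 0 -0.001 0 0 0 0.03; 0 0 -0.002 0 0 0 0.03; 0 0 -0.002 0 0 0 0.03"
}}

```text
time: 18.85
tool_pos: [0.5965, -0.1815, 0.028]
eef_rot: [[-0.145, 0.989, 0.002], [0.989, 0.145, -0.001], [-0.001, 0.002, -1.0]]
force: [-2.5, 0.9, 7.9]
finger_gap: 0.0497
gripper_force: 30.0
```

Emit:
{"op": "move_arm", "data": {
  "motion": "0 0 0 0 0 0 0.06; 0 0 0 0 0 0 0.0878; 0 0 0 0 0 0 0.0878; 0 0 0 0 0 0 0.0878; 0 0 0 0 0 0 0.0878; 0 0 0.01 0 0 0 0.0878; 0 0 0.04 0 0 0 0.0878; 0 0 0.08 0 0 0 0.0878"
}}

```text
time: 19.52
tool_pos: [0.5932, -0.1807, 0.1044]
eef_rot: [[-0.146, 0.989, -0.006], [0.989, 0.146, 0.002], [0.003, -0.006, -1.0]]
force: [0.1, -0.6, 1.2]
finger_gap: 0.0875
gripper_force: 0.0
```

Emit:
{"op": "move_arm", "data": {
  "motion": "-0.195 0 0.03 0 0 -0.32 0.0878; -0.195 0 0.03 0 0 -0.32 0.0878; -0.195 0 0.03 0 0 -0.32 0.0878; -0.195 0 0.03 0 0 -0.32 0.0878; -0.195 0 0.03 0 0 -0.32 0.0878; -0.195 0 0.03 0 0 -0.32 0.0878; -0.195 0 0.03 0 0 -0.32 0.0878; -0.195 0 0.03 0 0 -0.32 0.0878"
}}

```text
time: 20.18
tool_pos: [0.402, -0.1814, 0.1368]
eef_rot: [[0.173, 0.985, 0.002], [0.985, -0.173, -0.001], [-0.0, 0.002, -1.0]]
force: [0.6, -0.1, -0.1]
finger_gap: 0.0878
gripper_force: 0.0
```

Emit:
{"op": "move_arm", "data": {
  "motion": "-0.001 0 -0.03 0 0 0 0.0878; -0.001 0 -0.06 0 0 0 0.0878; -0.001 0 -0.09 0 0 0 0.0878; -0.001 0 -0.107 0 0 0 0.0878; -0.001 0 -0.112 0 0 0 0.0878; -0.001 0 -0.112 0 0 0 0.0878; -0.001 0 -0.112 0 0 0 0.04; -0.001 0 -0.112 0 0 0 0.01"
}}

```text
time: 20.85
tool_pos: [0.401, -0.1814, 0.0249]
eef_rot: [[0.173, 0.985, 0.002], [0.985, -0.173, -0.001], [-0.0, 0.002, -1.0]]
force: [-0.1, 0.3, -0.1]
finger_gap: 0.078
gripper_force: 0.0
```

Emit:
{"op": "move_arm", "data": {
  "motion": "0 0 0 0 0 0 0.01; 0 0 0 0 0 0 0.01; 0 0 0 0 0 0 0.01; 0 0 0 0 0 0 0.01; 0 0 0 0 0 0 0.01; 0 0 0 0 0 0 0.01; 0 0 0 0 0 0 0.01; 0 0 0 0 0 0 0.01"
}}

```text
time: 21.52
tool_pos: [0.3996, -0.1813, 0.024]
eef_rot: [[0.173, 0.985, 0.0], [0.985, -0.173, -0.0], [0.0, 0.0, -1.0]]
force: [-0.6, -0.9, 2.0]
finger_gap: 0.0277
gripper_force: 30.0
```

Emit:
{"op": "move_arm", "data": {
  "motion": "0 0 0.02 0 0 0 0.01; 0 0 0.05 0 0 0 0.01; 0 0 0.08 0 0 0 0.01; 0.032 0.015 0.09 0 0 0.07 0.01; 0.064 0.03 0.09 0 0 0.14 0.01; 0.096 0.045 0.09 0 0 0.21 0.01; 0.128 0.06 0.09 0 0 0.28 0.01; 0.155 0.072 0.09 0 0 0.34 0.01"
}}

```text
time: 22.18
tool_pos: [0.5565, -0.1078, 0.114]
eef_rot: [[-0.169, 0.986, 0.001], [0.986, 0.169, 0.0], [0.0, 0.001, -1.0]]
force: [0.5, -0.2, -0.7]
finger_gap: 0.0271
gripper_force: 30.0
```

Emit:
{"op": "move_arm", "data": {
  "motion": "0.015 0.007 0 0 0 0.02 0.01; 0.022 0.01 0 0 0 0.02 0.01; 0.022 0.01 -0.03 0 0 0.02 0.01; 0.022 0.01 -0.055 0 0 0.02 0.01; 0.022 0.01 -0.07 0 0 0.02 0.01; 0.022 0.01 -0.08 0 0 0.02 0.01; 0.022 0.01 -0.0835 0 0 0.02 0.01; 0.022 0.01 -0.0835 0 0 0.02 0.01"
}}

```text
time: 22.85
tool_pos: [0.5755, -0.0996, 0.0302]
eef_rot: [[-0.184, 0.983, -0.002], [0.983, 0.184, -0.0], [0.0, -0.002, -1.0]]
force: [-0.4, 0.7, 0.3]
finger_gap: 0.0275
gripper_force: 30.0
```

Emit:
{"op": "move_arm", "data": {
  "motion": "0 0 -0.001 0 0 0 0.01; 0 0 -0.0016 0 0 0 0.01; 0 0 -0.0016 0 0 0 0.01"
}}

```text
time: 23.1
tool_pos: [0.5769, -0.0994, 0.0294]
eef_rot: [[-0.185, 0.983, 0.001], [0.983, 0.185, -0.0], [-0.0, 0.001, -1.0]]
force: [-0.6, -1.2, 0.3]
finger_gap: 0.0271
gripper_force: 30.0
```

Emit:
{"op": "move_arm", "data": {
  "motion": "0 0 0 0 0 0 0.04; 0 0 0 0 0 0 0.07; 0 0 0 0 0 0 0.0878; 0 0 0 0 0 0 0.0878; 0 0 0 0 0 0 0.0878; 0 0 0.01 0 0 0 0.0878; 0 0 0.04 0 0 0 0.0878; 0 0 0.08 0 0 0 0.0878"
}}

```text
time: 23.77
tool_pos: [0.5742, -0.099, 0.1077]
eef_rot: [[-0.185, 0.983, -0.006], [0.983, 0.185, 0.001], [0.002, -0.006, -1.0]]
force: [0.5, -0.4, 0.2]
finger_gap: 0.0768
gripper_force: 0.0
```

Emit:
{"op": "move_arm", "data": {
  "motion": "0 0 0.04 0 0 0 0.0878; -0.03 0.04 0.08 0 0 0 0.0878; -0.06 0.07 0.12 0 0 0 0.0878; -0.1 0.1 0.15 0 0 0 0.0878; -0.1 0.1 0.15 0 0 0 0.0878; -0.1 0.1 0.15 0 0 0 0.0878"
}}

```text
time: 24.27
tool_pos: [0.4749, 0.0049, 0.2628]
eef_rot: [[-0.19, 0.982, 0.004], [0.982, 0.19, -0.001], [-0.002, 0.004, -1.0]]
force: [-0.2, 0.3, -0.5]
finger_gap: 0.0876
gripper_force: 0.0
```

Run:
```python
from h import *
im,_=grab('scene','s3.png'); im2,_=grab('side','d3.png')
a=cv2.resize(im[140:390,130:500],(400,270)); b=cv2.resize(im2[100:470,130:500],(400,400)); a=cv2.copyMakeBorder(a,0,130,0,0,0)
cv2.imwrite('pics/c4.png',np.hstack([a,b]))
```

```text
(no output)
```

View pics/c4.png

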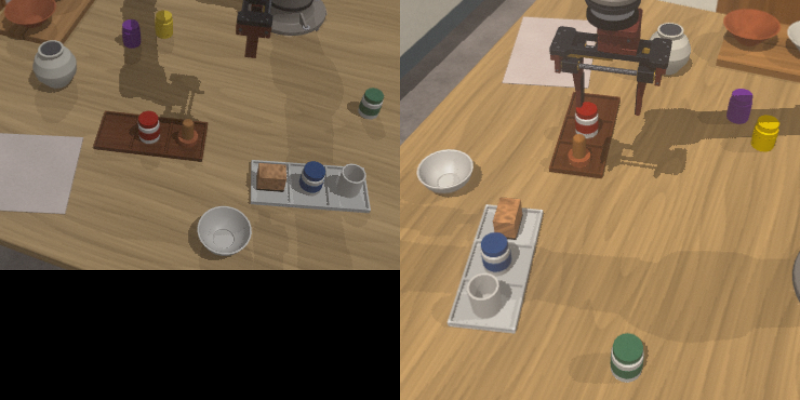

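Both views show each item upright in its compartment: red jar (148,127) and stamp (187,130) in the dark tray, and block (271,177), blue jar (313,177) and cup (352,180) in the white tray. The green jar, bowl and vase have not moved, and the gripper is clear. Handing in.

```bash
python3 -c "
from h import *
print(workorder.close_job())"
```

```text
the job is handed in; nothing more can be done
None
```

Both kits are made up and handed in after about 24 s of robot time: the final pictures showed all five items upright in the right compartments and the green jar, bowl and vase not moved (no verdict was returned).

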